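# Charge the mill hopper from a thin porcelain tray

## Task

Lift the thin porcelain tray by its handle and tip all five brown milling balls out of it into the steel hopper, then stand the empty tray upright on its cork pad again, near the middle, and let go. The porcelain is fragile: hold it with a light grip and put it down softly without knocking it against anything. Leave the other glassware and dishes where they stand.

Things in the scene. Friction and masses are not known exactly. Their poses are not given: they have to be found in the camera images.
- tray: thin white porcelain trough, 146 mm long (x), 80 wide (y), 0.25 kg; floor 60 x 72, 4 thick; both ends are open ramps rising at 30 degrees to lips 29 mm above the underside, 73 from the middle; side walls 30 high. Origin: centre of underside. Cracks if squeezed over 50 N a finger (25 to 35 N holds it), pressed or knocked on pad or hopper over 80 N, or dropped more than 10 mm
- tray_grip (a point): middle of the tray's handle bar, 85 mm above the tray's underside: a straight white bar along the tray's y, 14 mm thick (along the tray's x), 20 mm tall, 72 mm clear between its two posts; the balls lie well below it. Axes as the tray's.
- hopper: fixed feed hopper of a small mill: blue base 190 x 190 x 46 mm with a square steel funnel open at the top; origin: centre of its underside on the bench, z up. Inside, sloping walls lead down to a closed flat floor about 100 mm square, 50 mm above the bench.
- hopper_mouth (a point): centre of the hopper's square mouth, 172 mm wide inside (180 mm outside), level with its rim, 130 mm above the bench; axes along the rim's sides.
- pad: square cork pad, 200 x 200 x 6 mm, fixed to the bench, on which the tray stands; origin: centre of its underside (z = 0), its top is 6 mm higher.
- ball0_center (a point): centre of one of five brown agate milling balls, 22 mm across, 15 g; all start in the tray
- ball1_center (a point): centre of one of five brown agate milling balls, 22 mm across, 15 g; all start in the tray
- ball2_center (a point): centre of one of five brown agate milling balls, 22 mm across, 15 g; all start in the tray
- ball3_center (a point): centre of one of five brown agate milling balls, 22 mm across, 15 g; all start in the tray
- ball4_center (a point): centre of one of five brown agate milling balls, 22 mm across, 15 g; all start in the tray
- vial: small amber capped jar, 36 mm across, 50 mm tall; a bystander, origin at the centre of its underside
- flask_a: green-tinted conical flask, 72 mm across the foot, 116 mm tall; a bystander, origin at the centre of its underside
- flask_b: clear conical flask, 72 mm across the foot, 116 mm tall; a bystander, origin at the centre of its underside
- dish_a: white porcelain evaporating dish, 90 mm across, 34 mm tall; a bystander, origin at the centre of its underside
- dish_b: white porcelain evaporating dish, 90 mm across, 34 mm tall; a bystander, origin at the centre of its underside
- bottle: amber reagent bottle, 64 mm across, 130 mm tall; a bystander, origin at the centre of its underside
- beaker: clear glass beaker, 68 mm across, 85 mm tall; a bystander, origin at the centre of its underside
There are look-alikes about, which are no part of the job. There is more than one size of the tray; the job needs the largest.

How it is judged (in metres and radians):
On the way, in this order (a step that is already met when the one before it is completed fails the run):
1. the tray is tipped (more than 25 degrees) over the hopper (angle between tray's own z axis and vertical above 0.44 rad and horizontal distance between tray and hopper below 0.2 m), for 0.05 s.
2. all five balls are inside the hopper (x of ball0_center in the frame of hopper between -0.088 and 0.088 m and y of ball0_center in the frame of hopper between -0.088 and 0.088 m and z of ball0_center in the frame of hopper between 0.045 and 0.115 m and x of ball1_center in the frame of hopper between -0.088 and 0.088 m and y of ball1_center in the frame of hopper between -0.088 and 0.088 m and z of ball1_center in the frame of hopper between 0.045 and 0.115 m and x of ball2_center in the frame of hopper between -0.088 and 0.088 m and y of ball2_center in the frame of hopper between -0.088 and 0.088 m and z of ball2_center in the frame of hopper between 0.045 and 0.115 m and x of ball3_center in the frame of hopper between -0.088 and 0.088 m and y of ball3_center in the frame of hopper between -0.088 and 0.088 m and z of ball3_center in the frame of hopper between 0.045 and 0.115 m and x of ball4_center in the frame of hopper between -0.088 and 0.088 m and y of ball4_center in the frame of hopper between -0.088 and 0.088 m and z of ball4_center in the frame of hopper between 0.045 and 0.115 m), for 0.2 s.
At the end, for the whole second after the job is handed in: All five balls are inside the hopper, below its rim; the tray stands upright (within 6 degrees) and still on the cork pad, its middle within 60 mm of the pad's middle, released (all of step 2 and horizontal distance between tray and pad below 0.06 m and angle between tray's own z axis and vertical below 0.1 rad and z of tray in the frame of pad below 0.012 m and linear speed of tray below 0.02 m/s and contact force between the fingers and tray below 0.1 N); the robot touches nothing.
It fails at once if the tray is squeezed: the fingers' forces on it add up to more than 100 N (50 N a finger) (contact force between the fingers and tray above 100 N).
It fails at once if the tray is put down on or knocked against the pad with more than 80 N (contact force between tray and pad above 80 N).
It fails at once if the tray is dropped (falls free of the fingers at more than 0.5 m/s, some 13 mm of fall) (contact force between the fingers and tray below 0.1 N and linear speed of tray above 0.5 m/s).
It fails at once if the tray is knocked against the hopper with more than 80 N (contact force between tray and hopper above 80 N).
It fails at once if a bystander is moved more than 30 mm (distance of any of vial, flask_a, flask_b, dish_a, dish_b, bottle, beaker from where it was at the start of the episode above 0.03 m).
It also fails if it takes over 58 s, if anything falls off the work surface, if the arm or the gripper's body presses on something with over 40 N, if the wrist force passes 120 N, or if a joint passes its speed limit or range.

## Robot

A 6-joint arm with a two-finger parallel gripper is mounted at the origin on the work surface. World frame = base frame: x ahead of the robot, y to its left, z up, the work surface at z = 0. Lengths are in m, angles in degrees, forces in N, time in s.
With the tool pointing down it reaches from about 0.275 to 0.975 m from the base axis. Payload 8.4 kg.
Tool frame: the origin (TCP) lies between the finger pads; the fingertips stand 14 mm ahead of it and the grasp point (between the pads) lies 5 mm behind it; z points along the fingers, y is the line along which they close (so a half turn about z gives the same grasp; the last joint's range is limited). The gripper opens to 92 mm and grips with 3 to 60 N. Pads are 20 mm wide; open, the fingers measure 128 mm over their backs; the gripper's body (75 mm by 189 mm) begins 69 mm behind the grasp point.
Start: joints at [76.295, 20.225, 93.587, -0, 66.188, -0.138], TCP at [0.147, 0.608, 0.192] pointing down, gripper open.
Joint ranges: [-150.9, 150.9], [-52.94, 120.26], [3.33, 152.33], [-74.26, 254.26], [0, 154.13], [-172.89, 172.89]. Speed limits (degrees/s): [127.2, 127.2, 159.86, 180, 180, 180].

## Interface

Orientations are given as a 3x3 rotation matrix whose columns are the frame's x, y, z axes.
In Python, from bench import ctrl gives the robot as it stands. The module is installed in compiled form; this text tells all that it offers.
- The arm moves only by the tool arm_command, never from a script. Its argument "increments" is a list of rows, each an object with "translation": the shift along the tool's x, y, z in units of 30 mm (1.0 is 30 mm), a list of three; "twist": the turn about the tool's z in units of 5 degrees (1.0 is 5 degrees); "gripper": the finger opening in mm, from 0 to 91.9. A call has 1 to 8 rows; each row is the pose to reach, as a shift and turn from the pose commanded when the call began, along the tool's axes at that moment; what a row does not reach only later rows make up. A row lasts 1/8 s, in which the tool goes at most 62.5 mm and 10.7 degrees, less where a joint would pass 70% of its speed; a pose out of reach is approached as far as the arm can. A call with a gripper value outside its range is refused whole. The fingers move at their own pace and stop on an object; "grip_force" is the grip in N (left out, the last holds). Time passes only in rows, so rows that repeat a pose let the fingers close. It gives the time, the measured TCP pose, the force, the opening and the grip force at its end, in the units of the state.
- ctrl.get_state(): the state, without advancing time (a new reading comes with each control period).
- ctrl.get_image(name): name is "scene" or "top" or "wrist"; returns the picture (384x512x3 uint8, blue, green, red); there is no depth.
- ctrl.calibration(name): a dict with "fx", "fy", "cx", "cy" (pixels), "k1" (the pictures are not rectified: a ray, as slopes to the right and down, at radius r is drawn at 1 + k1 r^2 times it, then the intrinsics apply), "R" (3x3) and "t" (3): a world point X has camera coordinates R X + t; the wrist camera has in their place "T_tool_cam" (4x4, takes a point from camera to tool coordinates, whose origin is the TCP and whose axes are the flange's). Camera axes: x right, y down, z forward; pixel columns grow to the right and rows downward; lengths in m; the calibration is good to about 2 mm. A picture is of the moment at which its call begins: read the wrist's pose just before it. calibration takes no time and is no camera call.
- ctrl.finish_job(): hands the job in; it is judged then, once.
The state is a dict: "t": time; "joint_pos": joint angles; "dq": joint speeds; "joint_efforts": joint torques, N m; "tcp_pos": TCP position; "eef_rot": TCP orientation; "wrist_force": force on the tool from outside, world axes, zero at the start; "moment": the same for the moment, N m; "finger_gap": finger opening in m; "finger_force": force on a finger pad.
Only numpy, scipy, OpenCV 4.12 (cv2) and the standard library are available. Lean on these libraries where they do the work, as an engineer would, in place of code of your own. Each camera call takes 0.05 s, during which the arm holds its last target. There are 200 camera calls.

## Working session

There is one attempt and no reset: what is moved stays moved. The work goes in short steps, Python scripts to look and compute and a tool call to move; the robot and the scene stay as the last step left them, time stands still between calls to the robot, and variables do not carry over. Pictures are saved under pics/ and viewed, at most 10 in all, crops included, and the job is handed in when it is done.

Besides the shell and the picture viewer there is one more tool, called after "Call:" as a command line: name --argument value ..., lists and objects as JSON in quotes. arm_command: Moves the arm, as the interface text tells. Its arguments: {"type":"object","properties":{"increments":{"type":"array","items":{"type":"object","properties":{"translation":{"type":"array","items":{"type":"number"}},"twist":{"type":"number"},"gripper":{"type":"number"}}}},"grip_force":{"type":"number"}},"required":["increments"]}

```bash
mkdir -p pics
cat > h.py <<'E'
import numpy as np, cv2
from bench import ctrl
def ray(name,u,v):
    c=ctrl.calibration(name); K=np.array([[c['fx'],0,c['cx']],[0,c['fy'],c['cy']],[0,0,1.]])
    p=cv2.undistortPoints(np.array([[[u,v]]],float),K,np.array([c['k1'],0,0,0.]))[0,0]
    R=np.array(c['R']);t=np.array(c['t']); return -R.T@t, R.T@np.array([p[0],p[1],1])
def at(name,u,v,z):
    o,d=ray(name,u,v); return np.round(o+d*(z-o[2])/d[2],4)
def proj(name,X):
    c=ctrl.calibration(name); p=np.array(c['R'])@np.array(X)+np.array(c['t']); p=p[:2]/p[2]; p=p*(1+c['k1']*(p@p))
    return np.round([c['fx']*p[0]+c['cx'],c['fy']*p[1]+c['cy']],1)
E
python3 - <<'E'
from h import *
for n in('scene','top'):
    cv2.imwrite(f'pics/{n}.png',cv2.resize(ctrl.get_image(n),(800,600),interpolation=cv2.INTER_CUBIC))
    c=ctrl.calibration(n);print(n,-np.array(c['R']).T@np.array(c['t']),c['R'],c['fx'],c['k1'])
print(ctrl.get_state())
E
```

```text
scene [ 1.33126715 -0.31475435  0.9670088 ] [[ 0.3904955   0.92048195 -0.01504169]
 [ 0.65331359 -0.28859238 -0.69992556]
 [-0.64860976  0.26349084 -0.71405739]] 391.86037380848995 -0.009572399687908663
top [4.07712137e-01 6.18335285e-04 1.53840460e+00] [[ 0.02362975 -0.99971161  0.00428138]
 [-0.99470507 -0.02393943 -0.09994366]
 [ 0.10001733 -0.00189706 -0.99498389]] 403.2843133316458 -0.13700763303582777
{'t': 0.1, 'joint_pos': array([ 7.62950080e+01,  2.02572003e+01,  9.36249092e+01,  4.17932397e-04,
        6.61877479e+01, -1.37390985e-01]), 'dq': array([ 0.01649056, -0.10367446, -0.03548563, -0.01259204,  0.03923474,
        0.02426881]), 'joint_efforts': array([-7.99029203e-04, -5.94904017e+01, -3.34933019e+01,  6.98474958e-02,
        1.84900156e-02, -4.15371562e-05]), 'tcp_pos': array([0.14650426, 0.60709908, 0.19115245]), 'eef_rot': array([[-9.72093117e-01,  2.34595148e-01, -2.95349418e-04],
       [ 2.34595334e-01,  9.72092398e-01, -1.18294661e-03],
       [ 9.59338915e-06, -1.21922185e-03, -9.99999257e-01]]), 'wrist_force': array([ 0.28275994, -0.82441484,  0.18333718]), 'moment': array([-0.0424041 ,  0.03603455,  0.02349061]), 'finger_force': 0.0, 'finger_gap': 0.09156300247331149}
```

View pics/scene.png

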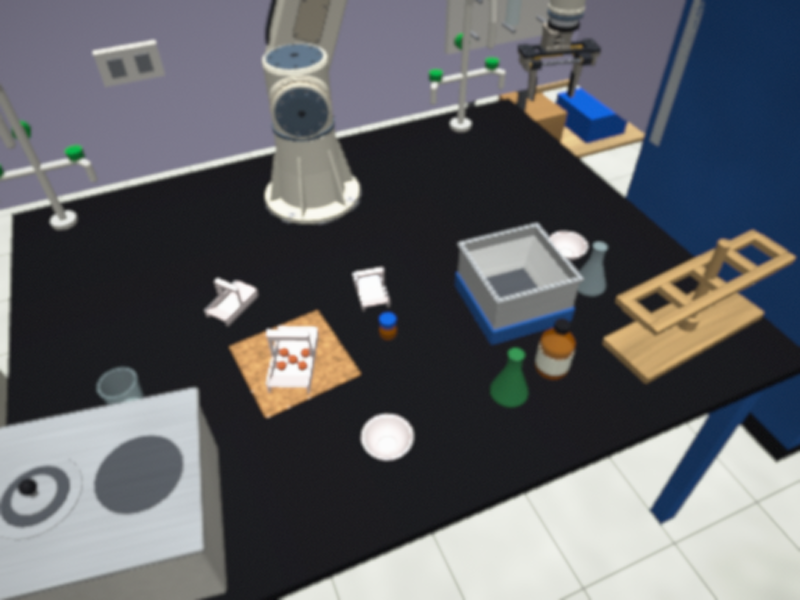

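View pics/top.png

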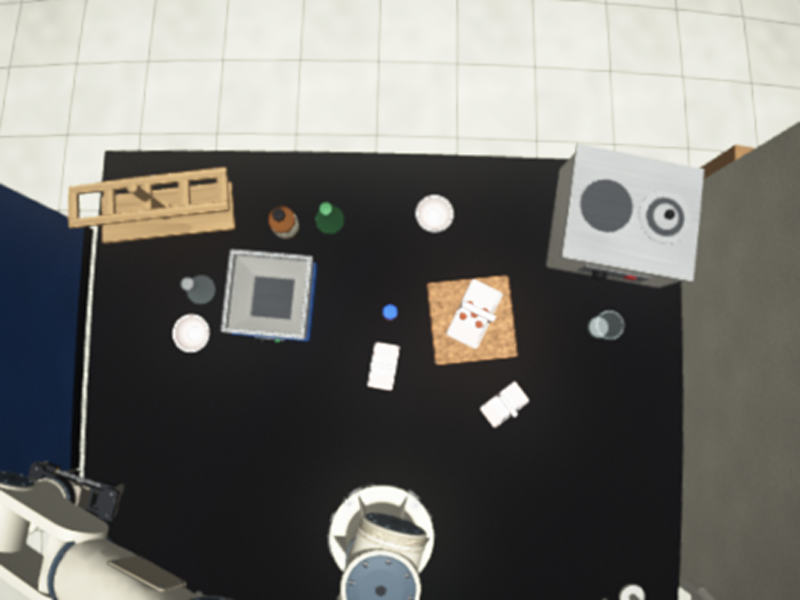

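The tray candidates are the pad one with balls (scene 292,355; top 475,313), an empty one (372,288; top 383,366), and a handled one (232,298; top 505,404). The pad one fits: it is the largest and it holds the balls. I'll confirm it in an enlarged crop.

Run:
```python
from h import *
t=ctrl.get_image('top');s=ctrl.get_image('scene')
f=lambda im,x,y,w,h:cv2.resize(im[y:y+h,x:x+w],(400,300),interpolation=cv2.INTER_CUBIC)
# top tray: origin (264,170) 80x60 x5 ; top hopper (132,152) 80x60 ; scene tray (145,195) 88x66; scene hopper (284,135) 96x72
a=np.hstack([f(t,264,174,80,60),f(t,136,156,80,60)]);b=np.hstack([f(s,145,200,80,60),f(s,284,138,96,72)])
cv2.imwrite('pics/crop.png',np.vstack([a,b]))
```

```text
(no output)
```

View pics/crop.png

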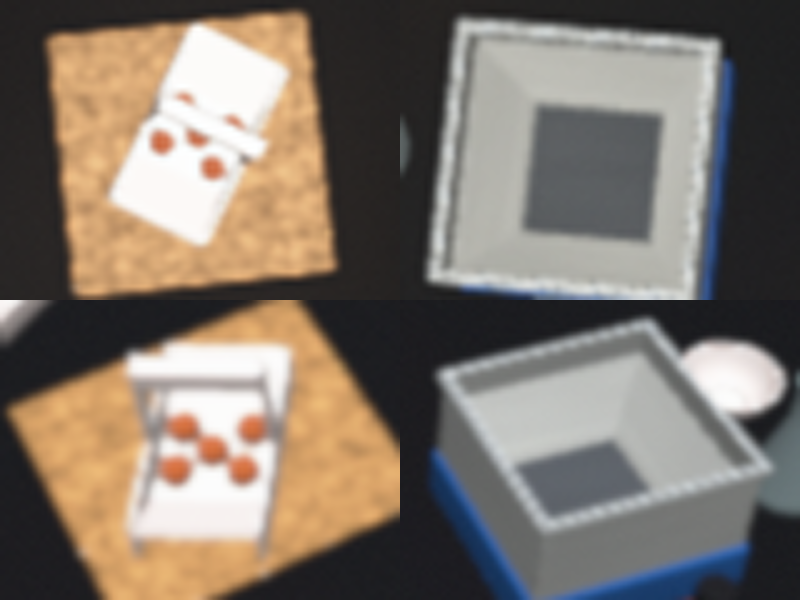

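Run:
```python
from h import *
T=lambda x,y,z,ox=264,oy=174:at('top',ox+(x+.5)/5-.5,oy+(y+.5)/5-.5,z)
print('pad',p:=np.array([T(*q,.006) for q in((47,37),(306,12),(336,270),(75,297))]),p.mean(0))
tr=np.array([T(*q,.035) for q in((197,23),(290,72),(205,247),(110,193))]);print('tray',tr,tr.mean(0),np.linalg.norm(tr-np.roll(tr,-1,0),axis=1))
b=np.array([T(*q,.101) for q in((163,103),(264,151))]);print('bar',b,b.mean(0),np.linalg.norm(b[0]-b[1]),np.degrees(np.arctan2(*(b[0]-b[1])[1::-1])))
h=np.array([T(x-400,y,.13,136,156) for x,y in((458,17),(722,40),(700,300),(428,280))]);print('hop',h,h.mean(0),np.linalg.norm(h-np.roll(h,-1,0),axis=1))
S=lambda x,y,z,ox=145,oy=200,k=5:at('scene',ox+(x+.5)/k-.5,oy+(y+.5)/k-.5,z)
print('scene bar top',S(128,357,.101,oy=140),S(270,362,.101,oy=140))
k=400/96;print('scene hop',[S(x-400,y-300,.13,284,138,k) for x,y in((437,375),(650,319),(773,467),(545,531))])
# bystanders, native from top
for n,x,y,z in(('vial',390,312,.05),('dishA',434,213,.034),('dishB',191,333,.034),('flaskclear base',203,290,0),('bottle',284,218,.1),('green',328,215,.03),('small empty',383,366,.02),('small2',505,404,.02),('beaker',607,325,.04)): print(n,at('top',x/1.5625,y/1.5625,z))
c=ctrl.calibration('wrist');print(c)
```

```text
pad [[ 0.6128 -0.0962  0.006 ]
 [ 0.6374 -0.2963  0.006 ]
 [ 0.4392 -0.3205  0.006 ]
 [ 0.4147 -0.1211  0.006 ]] [ 0.526025 -0.208525  0.006   ]
tray [[ 0.6225 -0.2076  0.035 ]
 [ 0.587  -0.2786  0.035 ]
 [ 0.4538 -0.2154  0.035 ]
 [ 0.4926 -0.1436  0.035 ]] [ 0.538975 -0.2113    0.035   ] [0.07938041 0.14743297 0.08161299 0.14481026]
bar [[ 0.5544 -0.1745  0.101 ]
 [ 0.5215 -0.2478  0.101 ]] [ 0.53795 -0.21115  0.101  ] 0.0803448816042441 65.82753122421299
hop [[0.665  0.3615 0.13  ]
 [0.6522 0.1712 0.13  ]
 [0.4678 0.1801 0.13  ]
 [0.4767 0.3736 0.13  ]] [0.565425 0.2716   0.13    ] [0.19072999 0.18461465 0.19370457 0.18868837]
scene bar top [ 0.5217 -0.248   0.101 ] [ 0.5595 -0.1719  0.101 ]
scene hop [array([0.4736, 0.1806, 0.13  ]), array([0.4815, 0.371 , 0.13  ]), array([0.6675, 0.3594, 0.13  ]), array([0.6572, 0.1726, 0.13  ])]
vial [ 0.5351 -0.008   0.05  ]
dishA [ 0.7817 -0.1099  0.034 ]
dishB [0.4736 0.4719 0.034 ]
flaskclear base [0.5828 0.4577 0.    ]
bottle [0.7453 0.2453 0.1   ]
green [0.7713 0.1492 0.03  ]
small empty [0.4071 0.0056 0.02  ]
small2 [ 0.3221 -0.2899  0.02  ]
beaker [ 0.5165 -0.5354  0.04  ]
{'fx': 324.20396233634256, 'fy': 324.20396233634256, 'cx': 258.27309252463937, 'cy': 193.0367438599432, 'k1': -0.006635477112714566, 'T_tool_cam': array([[ 2.85714328e-04, -9.68101781e-01, -2.50557098e-01,
         7.07682214e-02],
       [ 9.99999415e-01,  1.52458777e-05,  1.08140859e-03,
        -6.79282177e-05],
       [-1.04309362e-03, -2.50557260e-01,  9.68101220e-01,
        -1.93299182e-01],
       [ 0.00000000e+00,  0.00000000e+00,  0.00000000e+00,
         1.00000000e+00]])}
```

The crop confirms it: the pad tray is the big one, with five balls and its handle bar from (163,103) to (264,151) in the top crop. It measures 146 x 80 mm, which matches. The tool can only point down, so I'll grip the bar by its ends (about 80 mm, under the 92 mm opening). That lets the tray pivot about the bar when its floor is levered on the hopper rim.

First move is to go above the tray.

Call:
arm_command --increments '[{"translation": [-4, -5, -3.5], "twist": 0, "gripper": 91.5}, {"translation": [-19.1, -23.4, -3.5], "twist": 2.4, "gripper": 91.5}, {"translation": [-19.1, -23.4, -3.5], "twist": 2.4, "gripper": 91.5}, {"translation": [-19.1, -23.4, -3.5], "twist": 2.4, "gripper": 91.5}, {"translation": [-19.1, -23.4, -3.5], "twist": 2.4, "gripper": 91.5}, {"translation": [-19.1, -23.4, -3.5], "twist": 2.4, "gripper": 91.5}, {"translation": [-19.1, -23.4, -3.5], "twist": 2.4, "gripper": 91.5}, {"translation": [-19.1, -23.4, -3.5], "twist": 2.4, "gripper": 91.5}]' --grip_force 25

```text
t: 1.2
tcp_pos: [0.3593, 0.1634, 0.2606]
eef_rot: [[-0.902, 0.431, 0.001], [0.431, 0.902, 0.0], [-0.001, 0.001, -1.0]]
wrist_force: [1.5, 0.3, 0.2]
finger_gap: 0.0912
finger_force: 0.0
```

```bash
cat > go.py <<'E'
import sys
from h import *
def st():
    s=ctrl.get_state(); R=np.array(s['eef_rot']); return s,R,np.array(s['tcp_pos'])
x,y,z,yaw=map(float,sys.argv[1:5])
s,R,p=st(); cy=np.degrees(np.arctan2(R[1,1],R[0,1]))
print('t',s['t'],'tcp',p.round(4),'yaw',cy.round(2),'tilt',np.degrees(np.arccos(-R[2,2])).round(2),'F',s['wrist_force'].round(1),'gap',s['finger_gap'],s['finger_force'],'q',s['joint_pos'].round(1))
print('need',(R.T@(np.array([x,y,z])-p)/.03).round(2),'twist',((cy-yaw)/5).round(2))
E
python3 go.py .540 -.2105 .16 64.5
```

```text
t 1.2 tcp [0.3593 0.1634 0.2606] yaw 64.46 tilt 0.06 F [1.5 0.3 0.2] gap 0.09122879400956058 0.0 q [ 24.2  -5.4 114.5  -0.   70.9 -40.2]
need [-10.81  -8.65   3.35] twist -0.01
```

Call:
arm_command --increments '[{"translation": [-10.8, -8.65, 0]}, {"translation": [-10.8, -8.65, 0]}, {"translation": [-10.8, -8.65, 0]}, {"translation": [-10.8, -8.65, 0]}, {"translation": [-10.8, -8.65, 0]}, {"translation": [-10.8, -8.65, 0]}, {"translation": [-10.8, -8.65, 2.3]}, {"translation": [-10.8, -8.65, 2.3]}]'

```text
validation failed for argument at $.in...
```

```bash
python3 go.py .540 -.2105 .13 64.5
python3 - <<'E'
from h import *
cv2.imwrite('pics/w1.png',cv2.resize(ctrl.get_image('wrist'),(640,480)))
E
```

```text
t 1.2 tcp [0.3593 0.1634 0.2606] yaw 64.46 tilt 0.06 F [1.5 0.3 0.2] gap 0.09122879400956058 0.0 q [ 24.2  -5.4 114.5  -0.   70.9 -40.2]
need [-10.8   -8.65   4.35] twist -0.01
```

View pics/w1.png

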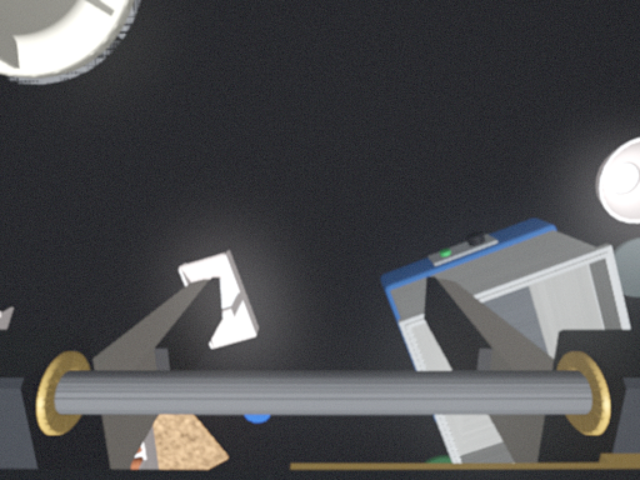

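The move was refused because each row needs all its fields, so this view is from mid-route: hopper at right (500,330), pad at lower left (180,440).

Call:
arm_command --increments '[{"translation": [-10.8, -8.65, 0], "twist": 0, "gripper": 91.5}, {"translation": [-10.8, -8.65, 0], "twist": 0, "gripper": 91.5}, {"translation": [-10.8, -8.65, 0], "twist": 0, "gripper": 91.5}, {"translation": [-10.8, -8.65, 0], "twist": 0, "gripper": 91.5}, {"translation": [-10.8, -8.65, 0], "twist": 0, "gripper": 91.5}, {"translation": [-10.8, -8.65, 0], "twist": 0, "gripper": 91.5}, {"translation": [-10.8, -8.65, 0], "twist": 0, "gripper": 91.5}, {"translation": [-10.8, -8.65, 2.3], "twist": 0, "gripper": 91.5}]' --grip_force 25

```text
t: 2.25
tcp_pos: [0.5435, -0.2128, 0.2005]
eef_rot: [[-0.901, 0.434, 0.009], [0.434, 0.901, -0.004], [-0.01, 0.0, -1.0]]
wrist_force: [0.6, -0.1, -1.2]
finger_gap: 0.0917
finger_force: 0.0
```

```bash
python3 - <<'E'
from h import *
cv2.imwrite('pics/w2.png',cv2.resize(ctrl.get_image('wrist'),(640,480)))
E
python3 go.py .540 -.2105 .13 64.5
```

```text
t 2.3 tcp [ 0.5364 -0.209   0.1897] yaw 64.31 tilt 0.39 F [-3.9  1.8 -7.1] gap 0.09163355362027609 0.0 q [-21.4  16.2  99.6  -0.   64.6 -85.7]
need [-0.14  0.01  1.99] twist -0.04
```

View pics/w2.png

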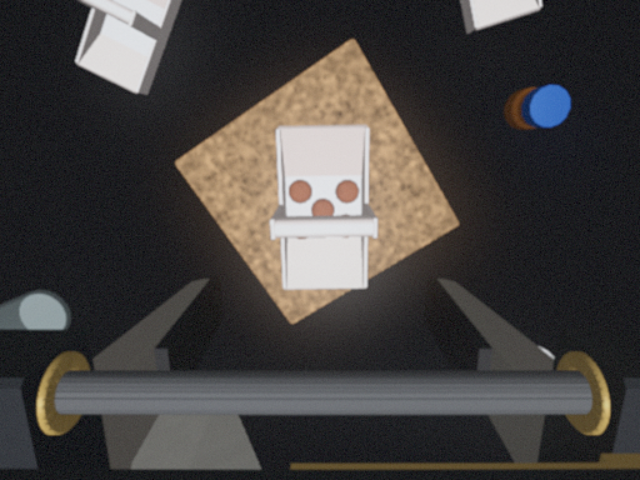

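Call:
arm_command --increments '[{"translation": [-0.05, 0, 0.8], "twist": 0.2, "gripper": 91.5}, {"translation": [-0.05, 0, 1.6], "twist": 0.2, "gripper": 91.5}, {"translation": [-0.05, 0, 2.2], "twist": 0.2, "gripper": 91.5}, {"translation": [-0.05, 0, 2.2], "twist": 0.2, "gripper": 91.5}]' --grip_force 25

```text
t: 2.8
tcp_pos: [0.5396, -0.2088, 0.1308]
eef_rot: [[-0.895, 0.447, -0.002], [0.447, 0.895, 0.001], [0.003, -0.0, -1.0]]
wrist_force: [-0.6, -0.0, -0.0]
finger_gap: 0.0917
finger_force: 0.0
```

```bash
python3 - <<'E'
from h import *
w=ctrl.get_image('wrist');s=ctrl.get_image('scene')
cv2.imwrite('pics/w3.png',np.hstack([cv2.resize(w,(400,300)),cv2.resize(s[165:261,122:250],(400,300),interpolation=cv2.INTER_CUBIC)]))
E
python3 go.py .540 -.2105 .086 63.3
```

```text
t 2.9 tcp [ 0.5408 -0.2094  0.1324] yaw 63.45 tilt 0.03 F [0.8 0.  0.3] gap 0.09140883672973356 0.0 q [-21.3  19.9 102.4  -0.   57.7 -84.8]
need [ 0.01 -0.05  1.55] twist 0.03
```

View pics/w3.png

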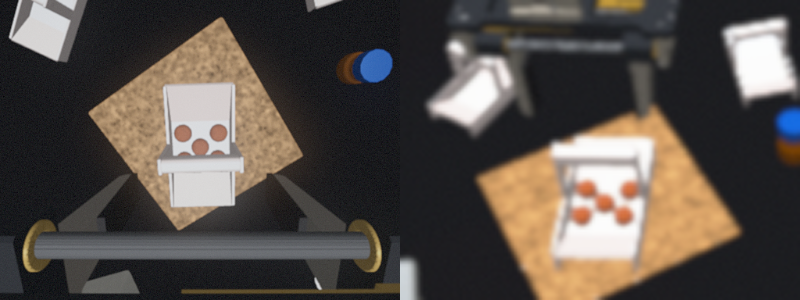

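Run:
```python
from h import *
f=lambda p:np.round((np.array(p)-[122,165])*3.125+[400,0])
print('tcp',f(proj('scene',[.541,-.2095,.125])),'bar',f(proj('scene',[.540,-.2105,.101])))
s=ctrl.get_state();R=s['eef_rot'];p=s['tcp_pos'];c=ctrl.calibration('wrist');T=c['T_tool_cam']
d=np.array([.446,.895,0])
for X in([.54,-.2105,.101]+.04*d,[.54,-.2105,.101]-.04*d):
    q=T[:3,:3].T@(R.T@(X-p)-T[:3,3]);print('wrist',(np.array([c['fx']*q[0]/q[2]+c['cx'],c['fy']*q[1]/q[2]+c['cy']])*400/512).round(1))
```

```text
tcp [592. 128.] bar [594. 145.]
wrist [243.3 163.7]
wrist [157.2 163.8]
```

The predicted bar ends match the wrist image (158 to 243 px), so the bar is centred and about 80 mm long. Next I descend around it and close.

Call:
arm_command --increments '[{"translation": [0, 0, 0.5], "twist": 0, "gripper": 91.5}, {"translation": [0, 0, 1.0], "twist": 0, "gripper": 91.5}, {"translation": [0, 0, 1.5], "twist": 0, "gripper": 91.5}, {"translation": [0, 0, 1.5], "twist": 0, "gripper": 91.5}, {"translation": [0, 0, 1.5], "twist": 0, "gripper": 84}, {"translation": [0, 0, 1.5], "twist": 0, "gripper": 80}, {"translation": [0, 0, 1.5], "twist": 0, "gripper": 76}, {"translation": [0, 0, 1.5], "twist": 0, "gripper": 70}]' --grip_force 25

```text
t: 3.9
tcp_pos: [0.5406, -0.2094, 0.087]
eef_rot: [[-0.894, 0.447, 0.0], [0.447, 0.894, -0.0], [-0.0, 0.0, -1.0]]
wrist_force: [0.0, -0.3, 0.1]
finger_gap: 0.0706
finger_force: 0.0
```

```bash
python3 go.py .540 -.2105 .25 63.3
```

```text
t 3.9 tcp [ 0.5406 -0.2094  0.087 ] yaw 63.43 tilt 0.03 F [ 0.  -0.3  0.1] gap 0.07061490258532054 0.0 q [-21.3  23.1 104.4  -0.   52.5 -84.8]
need [ 0.   -0.04 -5.43] twist 0.03
```

Run:
```python
from h import *
w=ctrl.get_image('wrist');s=ctrl.get_image('scene')
cv2.imwrite('pics/w4.png',np.hstack([cv2.resize(w,(400,300)),cv2.resize(s[180:240,148:228],(400,300),interpolation=cv2.INTER_CUBIC)]))
```

```text
(no output)
```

View pics/w4.png

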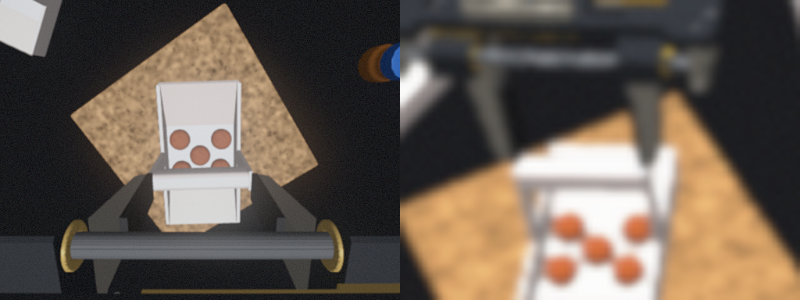

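Run:
```python
from h import *
s=ctrl.get_state();R=s['eef_rot'];p=s['tcp_pos'];c=ctrl.calibration('wrist');T=c['T_tool_cam'];d=R[:,1]
print(p,s['finger_gap'])
def w(X):
    q=T[:3,:3].T@(R.T@(X-p)-T[:3,3]);return (np.array([c['fx']*q[0]/q[2]+c['cx'],c['fy']*q[1]/q[2]+c['cy']])*400/512).round(1)
f=lambda q:np.round((np.array(q)-[148,180])*5+[400,0])
for n,h,z in(('tip35',.035,.073),('tip46',.046,.073),('bar top',.04,.101),('bar bottom',.04,.081)):
  for sg in(1,-1):
    X=p+sg*h*d;X[2]=z;print(n,sg,'wrist',w(X),'scene',f(proj('scene',X)))
w_=ctrl.get_image('wrist');s_=ctrl.get_image('scene')
cv2.imwrite('pics/w5.png',np.hstack([cv2.resize(w_[180:330,100:400],(800,400),interpolation=cv2.INTER_CUBIC)]))
```

```text
[ 0.54052188 -0.20940873  0.08683568] 0.06999490452662063
tip35 1 wrist [242.3 170.1] scene [646. 190.]
tip35 -1 wrist [161.1 170.1] scene [532. 186.]
tip46 1 wrist [255.1 170.1] scene [665. 191.]
tip46 -1 wrist [148.3 170.1] scene [514. 185.]
bar top 1 wrist [254.8 182.1] scene [650. 160.]
bar top -1 wrist [148.7 182.2] scene [516. 155.]
bar bottom 1 wrist [249.9 173.2] scene [654. 182.]
bar bottom -1 wrist [153.6 173.2] scene [522. 177.]
```

View pics/w5.png

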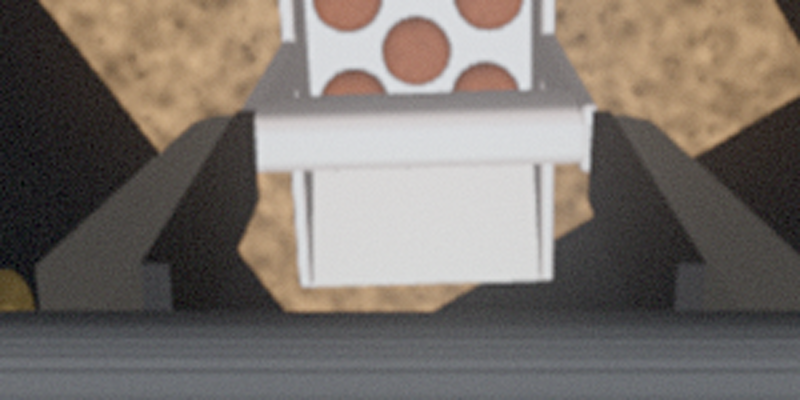

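The fingertips are visibly about 25 mm less far forward at this wide opening than I assumed: in w5 they end at about (235,115) and (610,115), and the scene view agrees. So they passed just over the bar. I'll reopen, go about 23 mm deeper and close again.

Call:
arm_command --increments '[{"translation": [0, 0, 0], "twist": 0, "gripper": 91.5}, {"translation": [0, 0, 0], "twist": 0, "gripper": 91.5}, {"translation": [0, 0, 0.4], "twist": 0, "gripper": 91.5}, {"translation": [0, 0, 0.75], "twist": 0, "gripper": 91.5}, {"translation": [0, 0, 0.75], "twist": 0, "gripper": 84}, {"translation": [0, 0, 0.75], "twist": 0, "gripper": 80}, {"translation": [0, 0, 0.75], "twist": 0, "gripper": 76}, {"translation": [0, 0, 0.75], "twist": 0, "gripper": 70}]' --grip_force 25

```text
t: 5.1
tcp_pos: [0.5404, -0.2094, 0.0642]
eef_rot: [[-0.894, 0.447, 0.0], [0.447, 0.894, 0.0], [-0.0, 0.0, -1.0]]
wrist_force: [0.4, -0.4, -2.5]
finger_gap: 0.08
finger_force: 25.0
```

```bash
python3 go.py .540 -.2105 .25 63.3
```

```text
t 5.1 tcp [ 0.5404 -0.2094  0.0642] yaw 63.43 tilt 0.0 F [ 0.4 -0.4 -2.5] gap 0.08003205012823832 24.992594718933105 q [-21.3  24.9 105.2   0.   49.9 -84.8]
need [-0.   -0.04 -6.19] twist 0.03
```

Gripped: 80 mm gap at 25 N. Lifting slowly.

Call:
arm_command --increments '[{"translation": [0, 0, -0.1], "twist": 0, "gripper": 70}, {"translation": [0, 0, -0.25], "twist": 0, "gripper": 70}, {"translation": [0, 0, -0.5], "twist": 0, "gripper": 70}, {"translation": [0, 0, -1.0], "twist": 0, "gripper": 70}, {"translation": [0, 0, -1.8], "twist": 0, "gripper": 70}, {"translation": [0, 0, -2.6], "twist": 0, "gripper": 70}, {"translation": [0, 0, -3.2], "twist": 0, "gripper": 70}, {"translation": [0, 0, -3.5], "twist": 0, "gripper": 70}]' --grip_force 28

```text
t: 6.1
tcp_pos: [0.5409, -0.2096, 0.1707]
eef_rot: [[-0.894, 0.447, 0.002], [0.447, 0.894, -0.001], [-0.002, 0.0, -1.0]]
wrist_force: [0.3, 0.8, -3.0]
finger_gap: 0.08
finger_force: 28.0
```

```bash
python3 go.py .5 .27 .225 86.8
```

```text
t 6.1 tcp [ 0.5409 -0.2096  0.1707] yaw 63.43 tilt 0.1 F [ 0.3  0.8 -3. ] gap 0.08002994992570674 27.992441654205322 q [-21.3  17.4 100.5  -0.   62.  -84.8]
need [ 8.37 13.69 -1.82] twist -4.67
```

Call:
arm_command --increments '[{"translation": [0.14, 0.23, -0.2], "twist": -0.1, "gripper": 70}, {"translation": [0.43, 0.71, -0.6], "twist": -0.25, "gripper": 70}, {"translation": [0.87, 1.42, -1.1], "twist": -0.5, "gripper": 70}, {"translation": [1.39, 2.27, -1.6], "twist": -0.8, "gripper": 70}, {"translation": [2.0, 3.27, -2.0], "twist": -1.1, "gripper": 70}, {"translation": [2.6, 4.27, -2.15], "twist": -1.45, "gripper": 70}, {"translation": [3.2, 5.27, -2.15], "twist": -1.8, "gripper": 70}, {"translation": [3.7, 6.0, -2.15], "twist": -2.1, "gripper": 70}]' --grip_force 28

```text
t: 7.1
tcp_pos: [0.5208, 0.0036, 0.2338]
eef_rot: [[-0.962, 0.274, -0.001], [0.274, 0.962, 0.0], [0.001, 0.0, -1.0]]
wrist_force: [0.4, 0.9, -2.4]
finger_gap: 0.0797
finger_force: 28.0
```

```bash
python3 go.py .505 .270 .235 86.8
```

```text
t 7.1 tcp [0.5208 0.0036 0.2338] yaw 74.08 tilt 0.04 F [ 0.4  0.9 -2.4] gap 0.0797223137513236 27.99195796251297 q [  0.2   8.6 103.5   0.   68.  -73.9]
need [ 2.94  8.39 -0.04] twist -2.54
```

Call:
arm_command --increments '[{"translation": [0.15, 0.45, 0], "twist": -0.15, "gripper": 70}, {"translation": [0.5, 1.4, 0], "twist": -0.4, "gripper": 70}, {"translation": [0.95, 2.7, 0], "twist": -0.8, "gripper": 70}, {"translation": [1.4, 4.0, 0], "twist": -1.2, "gripper": 70}, {"translation": [1.9, 5.4, 0], "twist": -1.65, "gripper": 70}, {"translation": [2.35, 6.7, 0], "twist": -2.0, "gripper": 70}, {"translation": [2.75, 7.8, 0], "twist": -2.4, "gripper": 70}, {"translation": [2.95, 8.4, 0], "twist": -2.55, "gripper": 70}]' --grip_force 28

```text
t: 8.1
tcp_pos: [0.5059, 0.2694, 0.2335]
eef_rot: [[-0.998, 0.056, -0.0], [0.056, 0.998, -0.0], [0.0, -0.0, -1.0]]
wrist_force: [-0.8, 0.6, -2.8]
finger_gap: 0.0798
finger_force: 28.0
```

```bash
python3 go.py .505 .270 .20 86.8;python3 - <<'E'
from h import *
w=ctrl.get_image('wrist');s=ctrl.get_image('scene')
cv2.imwrite('pics/w6.png',np.hstack([cv2.resize(w,(400,300)),cv2.resize(s[105:225,265:425],(400,300),interpolation=cv2.INTER_CUBIC)]))
E
```

```text
t 8.1 tcp [0.5059 0.2694 0.2335] yaw 86.79 tilt 0.03 F [-0.8  0.6 -2.8] gap 0.07984915738801826 27.992469370365143 q [ 27.9  13.5  97.4  -0.   69.2 -58.9]
need [0.03 0.02 1.12] twist -0.0
```

View pics/w6.png

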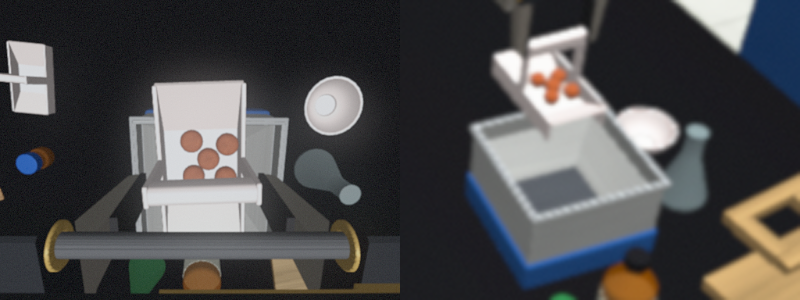

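The tray hangs level with five balls, its floor straddling the near rim. Wrist view: hopper columns 130-288, tray 155-244. I descend to just above the rim.

Call:
arm_command --increments '[{"translation": [0.03, 0, 0.3], "twist": 0, "gripper": 70}, {"translation": [0.03, 0, 0.8], "twist": 0, "gripper": 70}, {"translation": [0.03, 0, 1.15], "twist": 0, "gripper": 70}, {"translation": [0.03, 0, 1.3], "twist": 0, "gripper": 70}, {"translation": [0.03, 0, 1.38], "twist": 0, "gripper": 70}, {"translation": [0.03, 0, 1.46], "twist": 0, "gripper": 70}]' --grip_force 25

```text
t: 8.95
tcp_pos: [0.5057, 0.268, 0.19]
eef_rot: [[-0.998, 0.058, 0.0], [0.058, 0.998, 0.0], [-0.0, 0.0, -1.0]]
wrist_force: [-0.2, -0.4, -3.5]
finger_gap: 0.0797
finger_force: 25.0
```

Call:
arm_command --increments '[{"translation": [0.2, 0.03, 0], "twist": 0, "gripper": 70}, {"translation": [0.2, 0.03, 0], "twist": 0, "gripper": 70}, {"translation": [0.15, 0.03, 0.1], "twist": 0, "gripper": 70}, {"translation": [0.1, 0.03, 0.16], "twist": 0, "gripper": 70}, {"translation": [0.05, 0.03, 0.2], "twist": 0, "gripper": 70}]' --grip_force 25

```text
t: 9.57
tcp_pos: [0.5062, 0.2688, 0.1857]
eef_rot: [[-0.998, 0.057, 0.004], [0.057, 0.998, 0.0], [-0.004, 0.0, -1.0]]
wrist_force: [2.2, -4.5, 10.8]
finger_gap: 0.0797
finger_force: 25.0
```

Call:
arm_command --increments '[{"translation": [-0.2, 0, 0.03], "twist": 0, "gripper": 70}, {"translation": [-0.4, 0, 0.1], "twist": 0, "gripper": 70}, {"translation": [-0.55, 0, 0.18], "twist": 0, "gripper": 70}, {"translation": [-0.65, 0, 0.24], "twist": 0, "gripper": 70}]' --grip_force 22

```text
t: 10.07
tcp_pos: [0.5247, 0.2675, 0.1769]
eef_rot: [[-0.998, 0.058, 0.001], [0.058, 0.998, -0.0], [-0.002, -0.0, -1.0]]
wrist_force: [2.0, -4.3, 3.9]
finger_gap: 0.0799
finger_force: 22.0
```

```bash
python3 go.py .54 .268 .165 86.8
python3 - <<'E'
from h import *
w=cv2.imread('pics/w6.png')[:, :400]; n=cv2.resize(ctrl.get_image('wrist'),(400,300)); cv2.imwrite('pics/n1.png',n)
for im in(w,n):
    h=cv2.cvtColor(im,cv2.COLOR_BGR2HSV); m=((h[...,0]<14)&(h[...,1]>70)&(h[...,2]>60)).astype('u1'); m[235:]=0
    k,l,s,c=cv2.connectedComponentsWithStats(m); print([(c[i].round(),s[i,4]) for i in range(1,k) if s[i,4]>40])
    col=im[:235,200].mean(1); print(np.where(np.abs(np.diff(col))>15)[0])
E
```

```text
t 10.075 tcp [0.5247 0.2675 0.1769] yaw 86.7 tilt 0.09 F [ 2.  -4.3  3.9] gap 0.07989337701097993 22.000705003738403 q [ 26.9  17.8  99.   -0.1  63.  -59.8]
need [-0.51  0.05  0.4 ] twist -0.02
[(array([191., 141.]), np.int32(348)), (array([227., 144.]), np.int32(350)), (array([ 43., 155.]), np.int32(122)), (array([202., 164.]), np.int32(558)), (array([225., 173.]), np.int32(176))]
[ 80  81  82 132 133 134 146 147 148 150 151 185 186 230 231 232]
[(array([211., 143.]), np.int32(1461)), (array([ 18., 154.]), np.int32(91)), (array([228., 165.]), np.int32(338))]
[ 14  59  60  61 116 117 140 142 143 150 151 152 153 155 156 157 205 209
 210 230 231]
```

```bash
cat > tilt.py <<'E'
from h import *
c=ctrl.calibration('wrist');T=c['T_tool_cam']
def w(q):
    q=T[:3,:3].T@(np.array(q)-T[:3,3]);return (np.array([c['fx']*q[0]/q[2]+c['cx'],c['fy']*q[1]/q[2]+c['cy']])*400/512).round(0)
for a in(-30,-20,-10,0,10,20,30,40,50):
    r=np.radians(a);x,z=-73,-56
    X=x*np.cos(r)+z*np.sin(r);Z=-x*np.sin(r)+z*np.cos(r)
    print(a,w([-X/1e3,-.04,-.027-Z/1e3]),w([-X/1e3,.04,-.027-Z/1e3]))
E
python3 tilt.py
```

```text
-30 [161. 122.] [242. 122.]
-20 [160. 108.] [243. 108.]
-10 [157.  95.] [246.  95.]
0 [154.  82.] [249.  83.]
10 [151.  71.] [252.  71.]
20 [146.  61.] [257.  61.]
30 [141.  53.] [262.  53.]
40 [135.  49.] [268.  49.]
50 [127.  49.] [275.  49.]
```

View pics/n1.png

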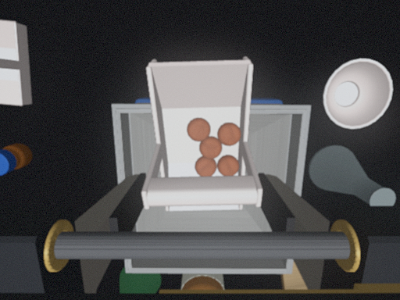

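Tilted about 20° the right way: tray lip at row 60, about 100 px wide. Balls are still inside the tray, over the hopper. Continuing the arc.

Call:
arm_command --increments '[{"translation": [-0.15, 0, 0.1], "twist": 0, "gripper": 70}, {"translation": [-0.3, 0, 0.2], "twist": 0, "gripper": 70}, {"translation": [-0.45, 0, 0.33], "twist": 0, "gripper": 70}, {"translation": [-0.6, 0, 0.47], "twist": 0, "gripper": 70}, {"translation": [-0.72, 0, 0.61], "twist": 0, "gripper": 70}, {"translation": [-0.82, 0, 0.74], "twist": 0, "gripper": 70}]' --grip_force 22

```text
t: 10.88
tcp_pos: [0.5489, 0.2663, 0.1542]
eef_rot: [[-0.998, 0.058, 0.001], [0.058, 0.998, -0.0], [-0.001, -0.0, -1.0]]
wrist_force: [3.2, -4.2, 3.8]
finger_gap: 0.08
finger_force: 22.0
```

```bash
cat > look.py <<'E'
from h import *
for n in('wrist','top','scene'):
    im=cv2.resize(ctrl.get_image(n),None,fx=2,fy=2,interpolation=cv2.INTER_CUBIC); h=cv2.cvtColor(im,cv2.COLOR_BGR2HSV)
    m=((h[...,0]<14)&(h[...,1]>90)&(h[...,2]>50)).astype('u1')
    k,l,s,c=cv2.connectedComponentsWithStats(m); print(n,[((c[i]/2).round(1).tolist(),int(s[i,4])) for i in range(1,k) if s[i,4]>25])
    if n=='wrist':
        g=cv2.resize(im,(400,300)); print('lip rows',[np.where(np.abs(np.diff(g[:120,u].mean(1)))>15)[0].tolist() for u in(170,200,230)])
E
python3 look.py; python3 go.py .555 .268 .146 86.8
```

```text
wrist [([278.3, 162.1], 7582), ([6.2, 170.5], 143), ([16.6, 177.8], 176), ([292.2, 184.3], 2212), ([9.2, 190.9], 150), ([1.4, 191.4], 70), ([18.3, 189.8], 57), ([3.8, 195.5], 48), ([6.9, 199.0], 41), ([281.7, 363.1], 30)]
lip rows [[42, 43, 44, 50, 51, 82, 83], [42, 43, 44, 49, 50, 81, 82], [20, 41, 42, 43, 48, 49, 81, 101, 102]]
top [([180.1, 140.5], 725), ([403.4, 177.6], 80), ([183.6, 178.5], 32), ([163.5, 204.3], 92)]
scene [([328.5, 162.0], 398), ([247.9, 212.9], 128), ([349.9, 212.9], 66), ([366.4, 216.6], 69), ([352.6, 241.0], 112)]
t 11.025 tcp [0.549  0.2663 0.1541] yaw 86.68 tilt 0.06 F [ 4.  -4.1  3.7] gap 0.0797908378590824 22.000222206115723 q [ 25.7  21.   97.6  -0.   61.4 -60.9]
need [-0.2   0.07  0.27] twist -0.02
```

```bash
python3 - <<'E' | tail -12
from tilt import *
for a in(20,40,50):
  for x,z in((-20,-70),(0,-70),(20,-70),(45,-60)):
    r=np.radians(a);X=x*np.cos(r)+z*np.sin(r);Z=-x*np.sin(r)+z*np.cos(r); print(a,x,w([-X/1e3,0,-.027-Z/1e3]))
E
```

```text
20 -20 [201. 118.]
20 0 [201. 137.]
20 20 [201. 155.]
20 45 [201. 181.]
40 -20 [201.  99.]
40 0 [201. 116.]
40 20 [201. 131.]
40 45 [201. 155.]
50 -20 [201.  91.]
50 0 [201. 107.]
50 20 [201. 120.]
50 45 [201. 143.]
```

Balls have rolled down to the foot of the front ramp. More tilt is needed.

Call:
arm_command --increments '[{"translation": [-0.08, 0.05, 0.1], "twist": 0, "gripper": 70}, {"translation": [-0.16, 0.05, 0.2], "twist": 0, "gripper": 70}, {"translation": [-0.22, 0.05, 0.3], "twist": 0, "gripper": 70}, {"translation": [-0.22, 0.05, 0.3], "twist": 0, "gripper": 70}, {"translation": [-0.22, 0.05, 0.3], "twist": 0, "gripper": 70}, {"translation": [-0.22, 0.05, 0.3], "twist": 0, "gripper": 70}]' --grip_force 22

```text
t: 11.78
tcp_pos: [0.5548, 0.2676, 0.1455]
eef_rot: [[-0.998, 0.058, 0.0], [0.058, 0.998, 0.0], [-0.0, 0.0, -1.0]]
wrist_force: [4.4, -2.6, 1.9]
finger_gap: 0.0799
finger_force: 22.0
```

```bash
python3 look.py; python3 go.py .555 .268 .146 86.8
```

```text
wrist [([2.0, 170.6], 81), ([10.9, 178.3], 134), ([3.1, 178.9], 38), ([5.9, 186.8], 136), ([1.9, 192.9], 39)]
lip rows [[40, 41, 42, 48, 49, 50, 75, 76], [40, 41, 42, 48, 49, 75, 76], [39, 40, 41, 47, 48, 75]]
top [([180.1, 140.4], 727), ([403.4, 177.6], 79)]
scene [([329.5, 180.3], 72), ([341.9, 183.0], 41), ([248.0, 213.1], 137), ([349.3, 212.7], 52), ([366.6, 216.2], 57), ([352.6, 241.0], 100)]
t 11.925 tcp [0.5548 0.2676 0.1456] yaw 86.68 tilt 0.02 F [ 4.1 -1.6  2.3] gap 0.07998285890088122 22.000081837177277 q [ 25.6  22.1  97.2   0.   60.7 -61.1]
need [-0.01  0.01 -0.01] twist -0.02
```

All balls have left the tray. Lift clear, then check.

Call:
arm_command --increments '[{"translation": [0, 0, -0.25], "twist": 0, "gripper": 70}, {"translation": [0, 0, -0.6], "twist": 0, "gripper": 70}, {"translation": [0, 0, -0.9], "twist": 0, "gripper": 70}, {"translation": [0, 0, -1.15], "twist": 0, "gripper": 70}, {"translation": [0, 0, -1.15], "twist": 0, "gripper": 70}]' --grip_force 22

```text
t: 12.55
tcp_pos: [0.5551, 0.2677, 0.1808]
eef_rot: [[-0.998, 0.058, 0.001], [0.058, 0.998, 0.001], [-0.001, 0.001, -1.0]]
wrist_force: [0.7, -0.1, -2.3]
finger_gap: 0.0795
finger_force: 22.0
```

```bash
python3 look.py; python3 go.py .5254 .268 .178 86.8
python3 - <<'E'
from h import *
for X in([.567,.271,.061],[.6,.3,.061],[.6,.24,.061],[.53,.3,.061],[.53,.24,.061]): print(proj('scene',X),proj('top',X))
E
```

```text
wrist [([15.2, 159.2], 48), ([27.3, 167.8], 325), ([16.2, 174.2], 565), ([29.4, 181.6], 143), ([297.8, 220.7], 488), ([248.0, 223.5], 64), ([226.5, 223.7], 32), ([243.3, 334.5], 29), ([275.3, 337.8], 53), ([285.6, 359.7], 28), ([230.2, 365.2], 73), ([284.2, 364.2], 28)]
lip rows [[41, 42, 43, 49, 50, 76, 77], [40, 41, 42, 48, 49, 76, 77], [39, 40, 41, 47, 48, 75, 76]]
top [([180.2, 140.4], 723), ([403.4, 177.6], 79)]
scene [([329.1, 179.1], 136), ([341.9, 183.0], 41), ([248.1, 212.9], 128), ([349.7, 212.7], 57), ([366.7, 217.0], 68), ([352.9, 241.0], 114)]
t 12.7 tcp [0.5545 0.2674 0.1797] yaw 86.68 tilt 0.03 F [ 0.7 -0.9 -2.5] gap 0.07961284852216222 21.998322308063507 q [ 25.6  20.1  95.5   0.   64.5 -61.1]
need [ 0.97 -0.04  0.06] twist -0.02
[328.6 181.1] [174.5 189. ]
[341.5 185. ] [167.1 180. ]
[325.5 190.3] [183.1 180.3]
[330.3 171.8] [166.3 198.8]
[314.8 176.7] [182.4 199.2]
```

Tray empty (2.5 N) and still tilted about 48°. Now I lever it back upright with the rim under the front half of its floor.

Call:
arm_command --increments '[{"translation": [0.6, 0, 0], "twist": 0, "gripper": 70}, {"translation": [0.97, 0, 0.03], "twist": 0, "gripper": 70}, {"translation": [1.38, 0, -0.14], "twist": 0, "gripper": 70}, {"translation": [1.82, 0, -0.28], "twist": 0, "gripper": 70}, {"translation": [2.23, 0, -0.35], "twist": 0, "gripper": 70}]' --grip_force 22

```text
t: 13.32
tcp_pos: [0.4876, 0.2717, 0.1914]
eef_rot: [[-0.998, 0.058, 0.002], [0.058, 0.998, 0.001], [-0.001, 0.001, -1.0]]
wrist_force: [1.5, 0.3, -1.3]
finger_gap: 0.0798
finger_force: 22.0
```

```bash
python3 look.py|head -2; python3 go.py .477 .268 .1916 86.8
```

```text
wrist [([35.1, 222.1], 1014), ([42.4, 227.6], 29), ([42.6, 231.4], 35), ([46.8, 232.2], 55), ([285.9, 281.9], 2103), ([239.3, 284.9], 2080)]
lip rows [[51, 52, 53, 57, 58, 95], [51, 52, 57, 95], [50, 51, 52, 56, 57, 94, 95]]
t 13.475 tcp [0.4876 0.2717 0.1912] yaw 86.72 tilt 0.05 F [-1.2  0.6 -0.2] gap 0.07934237086404139 21.998129189014435 q [ 29.   14.3 101.9   0.   63.7 -57.8]
need [ 0.34 -0.14 -0.02] twist -0.02
```

Call:
arm_command --increments '[{"translation": [0.17, -0.1, -0.01], "twist": 0, "gripper": 70}, {"translation": [0.35, -0.1, -0.02], "twist": 0, "gripper": 70}, {"translation": [0.57, -0.1, 0.0], "twist": 0, "gripper": 70}, {"translation": [0.8, -0.1, 0.03], "twist": 0, "gripper": 70}, {"translation": [1.0, -0.1, 0.08], "twist": 0, "gripper": 70}, {"translation": [1.17, -0.1, 0.14], "twist": 0, "gripper": 70}, {"translation": [1.17, -0.1, 0.14], "twist": 0, "gripper": 70}]' --grip_force 22

```text
t: 14.35
tcp_pos: [0.4522, 0.2708, 0.1871]
eef_rot: [[-0.998, 0.058, 0.0], [0.058, 0.998, 0.001], [-0.0, 0.001, -1.0]]
wrist_force: [-2.3, 0.7, 10.6]
finger_gap: 0.0796
finger_force: 22.0
```

```bash
python3 look.py|head -2; python3 go.py .454 .268 .235 86.8
```

```text
wrist [([47.1, 243.1], 147), ([38.5, 245.7], 328), ([41.6, 255.8], 445)]
lip rows [[15, 25, 76, 77, 78], [76, 77], [75, 76, 77]]
t 14.5 tcp [0.4523 0.2708 0.1871] yaw 86.69 tilt 0.05 F [-2.4  1.  11.8] gap 0.07983935623837257 22.008359134197235 q [ 3.070e+01  1.180e+01  1.058e+02  1.000e-01  6.240e+01 -5.600e+01]
need [-0.06 -0.09 -1.6 ] twist -0.02
```

Call:
arm_command --increments '[{"translation": [-0.1, 0, 0.05], "twist": 0, "gripper": 70}, {"translation": [-0.1, 0, 0.1], "twist": 0, "gripper": 70}, {"translation": [-0.1, 0, 0.12], "twist": 0, "gripper": 70}, {"translation": [-0.1, 0, -0.3], "twist": 0, "gripper": 70}, {"translation": [-0.1, 0, -0.9], "twist": 0, "gripper": 70}, {"translation": [-0.1, 0, -1.4], "twist": 0, "gripper": 70}, {"translation": [-0.1, 0, -1.6], "twist": 0, "gripper": 70}]' --grip_force 22

```text
t: 15.38
tcp_pos: [0.4556, 0.2702, 0.2348]
eef_rot: [[-0.998, 0.058, 0.0], [0.058, 0.998, 0.0], [-0.0, 0.0, -1.0]]
wrist_force: [0.3, 0.6, -2.3]
finger_gap: 0.0798
finger_force: 22.0
```

```bash
python3 look.py; python3 go.py .530 -.209 .235 63.4
```

```text
wrist [([64.1, 234.3], 934), ([235.6, 295.1], 115), ([253.2, 295.2], 85), ([277.9, 295.0], 133)]
lip rows [[45, 72, 73, 74], [2, 72, 73, 74], [19, 72, 73]]
top [([180.2, 140.5], 754), ([168.2, 180.0], 221), ([403.3, 177.6], 79), ([182.0, 180.1], 218), ([172.3, 192.2], 116)]
scene [([329.1, 179.1], 136), ([341.9, 183.0], 42), ([248.0, 213.0], 126), ([349.7, 212.6], 54), ([366.3, 216.6], 71), ([352.4, 240.9], 103)]
t 15.525 tcp [0.4555 0.2701 0.2341] yaw 86.68 tilt 0.02 F [-0.9 -0.  -1.8] gap 0.0798226423708189 21.995304822921753 q [ 30.5   9.4 102.5  -0.   68.2 -56.2]
need [ -3.4  -15.8   -0.03] twist 4.66
```

Call:
arm_command --increments '[{"translation": [-0.1, -0.4, 0], "twist": 0.1, "gripper": 70}, {"translation": [-0.25, -1.2, 0], "twist": 0.35, "gripper": 70}, {"translation": [-0.5, -2.4, 0], "twist": 0.7, "gripper": 70}, {"translation": [-0.8, -3.7, 0], "twist": 1.1, "gripper": 70}, {"translation": [-1.1, -5.0, 0], "twist": 1.5, "gripper": 70}, {"translation": [-1.35, -6.3, 0], "twist": 1.85, "gripper": 70}, {"translation": [-1.65, -7.6, 0], "twist": 2.2, "gripper": 70}, {"translation": [-1.85, -8.6, 0], "twist": 2.5, "gripper": 70}]' --grip_force 25

```text
t: 16.52
tcp_pos: [0.4957, 0.0072, 0.2337]
eef_rot: [[-0.962, 0.275, -0.001], [0.275, 0.962, -0.0], [0.001, -0.001, -1.0]]
wrist_force: [0.6, 0.8, -2.2]
finger_gap: 0.0798
finger_force: 25.0
```

```bash
python3 go.py .530 -.209 .235 63.4
```

```text
t 16.525 tcp [0.4957 0.0072 0.2337] yaw 74.06 tilt 0.06 F [ 0.6  0.8 -2.2] gap 0.07975533878181308 24.99519020318985 q [  0.7   6.2 106.2  -0.   67.6 -73.4]
need [-3.08 -6.62 -0.04] twist 2.13
```

Call:
arm_command --increments '[{"translation": [-0.2, -0.45, 0], "twist": 0.15, "gripper": 70}, {"translation": [-0.6, -1.3, 0], "twist": 0.4, "gripper": 70}, {"translation": [-1.1, -2.4, 0], "twist": 0.8, "gripper": 70}, {"translation": [-1.65, -3.6, 0], "twist": 1.15, "gripper": 70}, {"translation": [-2.2, -4.75, 0], "twist": 1.5, "gripper": 70}, {"translation": [-2.7, -5.8, 0], "twist": 1.85, "gripper": 70}, {"translation": [-3.0, -6.4, 0.5], "twist": 2.1, "gripper": 70}, {"translation": [-3.08, -6.62, 1.5], "twist": 2.13, "gripper": 70}]' --grip_force 25

```text
t: 17.52
tcp_pos: [0.5316, -0.2077, 0.1886]
eef_rot: [[-0.895, 0.447, 0.002], [0.447, 0.895, -0.0], [-0.002, 0.0, -1.0]]
wrist_force: [-0.2, 0.5, -2.3]
finger_gap: 0.08
finger_force: 25.0
```

```bash
python3 go.py .530 -.209 .080 63.4; python3 look.py
```

```text
t 17.525 tcp [ 0.5316 -0.2077  0.1886] yaw 63.46 tilt 0.09 F [-0.2  0.5 -2.3] gap 0.07996976888547638 24.995249211788177 q [-21.5  15.6 100.6   0.   63.7 -85. ]
need [ 0.03 -0.06  3.62] twist 0.01
wrist [([416.8, 98.1], 1330)]
lip rows [[13, 19, 27, 66, 67, 68, 73, 74], [12, 45, 46, 47, 73], [2, 31, 47, 48, 49, 64, 72, 73]]
top [([180.1, 140.6], 763), ([168.2, 180.1], 225), ([403.4, 177.6], 77), ([182.0, 180.1], 221), ([172.3, 192.2], 119)]
scene [([329.1, 179.1], 136), ([341.9, 183.0], 41), ([248.0, 212.9], 123), ([350.4, 212.6], 59), ([366.9, 216.9], 61), ([352.9, 241.2], 111)]
```

All five balls are in the hopper in the top view, as blobs of 2+2+1 balls near (168,180), (182,180) and (172,192). Lowering towards the pad.

Call:
arm_command --increments '[{"translation": [0, -0.05, 0.7], "twist": 0, "gripper": 70}, {"translation": [0, -0.05, 1.6], "twist": 0, "gripper": 70}, {"translation": [0, -0.05, 2.5], "twist": 0, "gripper": 70}, {"translation": [0, -0.05, 3.2], "twist": 0, "gripper": 70}, {"translation": [0, -0.05, 3.6], "twist": 0, "gripper": 70}, {"translation": [0, -0.05, 3.8], "twist": 0, "gripper": 70}, {"translation": [0, -0.05, 3.8], "twist": 0, "gripper": 70}]' --grip_force 18

```text
t: 18.55
tcp_pos: [0.5306, -0.208, 0.0756]
eef_rot: [[-0.895, 0.445, 0.0], [0.445, 0.895, -0.0], [-0.0, 0.0, -1.0]]
wrist_force: [-0.1, -0.1, -2.0]
finger_gap: 0.08
finger_force: 18.0
```

Call:
arm_command --increments '[{"translation": [0, 0, 0.1], "twist": 0, "gripper": 70}, {"translation": [0, 0, 0.2], "twist": 0, "gripper": 70}, {"translation": [0, 0, 0.27], "twist": 0, "gripper": 70}, {"translation": [0, 0, 0.3], "twist": 0, "gripper": 70}]' --grip_force 15

```text
t: 19.05
tcp_pos: [0.53, -0.208, 0.0664]
eef_rot: [[-0.895, 0.446, -0.001], [0.446, 0.895, 0.0], [0.001, 0.0, -1.0]]
wrist_force: [-3.6, 1.8, 7.9]
finger_gap: 0.0801
finger_force: 15.0
```

Call:
arm_command --increments '[{"translation": [0, 0, 0.03], "twist": 0, "gripper": 70}, {"translation": [0, 0, 0.06], "twist": 0, "gripper": 70}, {"translation": [0, 0, 0.09], "twist": 0, "gripper": 70}, {"translation": [0, 0, 0.09], "twist": 0, "gripper": 70}]' --grip_force 12

```text
t: 19.55
tcp_pos: [0.5299, -0.2079, 0.0639]
eef_rot: [[-0.895, 0.446, -0.001], [0.446, 0.895, 0.0], [0.001, 0.0, -1.0]]
wrist_force: [-4.4, 2.4, 5.0]
finger_gap: 0.08
finger_force: 12.0
```

```bash
python3 look.py|head -2; python3 go.py .530 -.209 .064 63.4
```

```text
wrist [([499.2, 76.3], 200), ([508.6, 74.5], 41), ([505.3, 79.4], 45), ([488.2, 83.9], 31), ([488.2, 91.4], 289), ([510.1, 88.6], 71), ([505.5, 88.1], 62), ([495.3, 95.5], 48), ([505.2, 95.0], 53), ([497.7, 103.5], 191), ([508.3, 103.0], 172), ([489.9, 104.0], 89), ([484.1, 102.7], 29), ([487.1, 111.2], 52), ([502.1, 112.0], 31), ([495.0, 113.8], 135), ([504.3, 117.7], 101)]
lip rows [[49, 50, 75, 76], [27, 28, 29, 76], [7, 8, 75, 76]]
t 19.7 tcp [ 0.5299 -0.208   0.0639] yaw 63.53 tilt 0.05 F [-4.2  1.8  5.3] gap 0.07971968265200163 12.004297077655792 q [-21.6  24.2 106.5   0.   49.4 -85.1]
need [-0.02 -0.03 -0.  ] twist 0.03
```

Call:
arm_command --increments '[{"translation": [0, 0, 0.04], "twist": 0, "gripper": 70}, {"translation": [0, 0, 0.07], "twist": 0, "gripper": 70}, {"translation": [0, 0, 0.1], "twist": 0, "gripper": 70}, {"translation": [0, 0, 0.1], "twist": 0, "gripper": 70}]' --grip_force 8

```text
t: 20.2
tcp_pos: [0.5303, -0.2082, 0.0604]
eef_rot: [[-0.895, 0.446, 0.0], [0.446, 0.895, -0.0], [-0.0, -0.0, -1.0]]
wrist_force: [-1.1, 0.3, 0.6]
finger_gap: 0.0801
finger_force: 8.0
```

```bash
python3 look.py|sed -n 2p; python3 go.py .530 -.209 .064 63.4
```

```text
lip rows [[19, 20, 47, 48, 49, 79], [26, 27, 76, 79], [5, 6, 79, 80]]
t 20.35 tcp [ 0.5304 -0.2082  0.0605] yaw 63.53 tilt 0.01 F [-0.2  0.8 -1.1] gap 0.08033955799127346 7.9999275505542755 q [-21.6  24.4 106.6  -0.   49.  -85.1]
need [-0.   -0.03 -0.12] twist 0.03
```

Call:
arm_command --increments '[{"translation": [0, 0, 0.03], "twist": 0, "gripper": 70}, {"translation": [0, 0, 0.06], "twist": 0, "gripper": 70}, {"translation": [0, 0, 0.06], "twist": 0, "gripper": 70}, {"translation": [0, 0, 0.06], "twist": 0, "gripper": 82}, {"translation": [0, 0, 0.06], "twist": 0, "gripper": 86}, {"translation": [0, 0, 0.06], "twist": 0, "gripper": 91.5}, {"translation": [0, 0, 0.06], "twist": 0, "gripper": 91.5}]' --grip_force 3

```text
t: 21.22
tcp_pos: [0.5304, -0.2082, 0.0588]
eef_rot: [[-0.895, 0.446, 0.0], [0.446, 0.895, -0.0], [-0.0, 0.0, -1.0]]
wrist_force: [0.3, 0.7, 0.1]
finger_gap: 0.0915
finger_force: 0.0
```

```bash
python3 look.py|sed -n 2p; python3 go.py .530 -.209 .064 63.4
```

```text
lip rows [[47, 48], [25, 26, 27, 76, 81], [4, 5, 6, 81]]
t 21.375 tcp [ 0.5303 -0.2082  0.0588] yaw 63.53 tilt 0.0 F [ 1.   0.4 -0.3] gap 0.09137048939473026 0.0 q [-21.6  24.6 106.6   0.   48.8 -85.1]
need [-0.   -0.03 -0.17] twist 0.03
```

Released, standing flat with its lip at row 81. Retreating straight up.

Call:
arm_command --increments '[{"translation": [0, 0, -0.2], "twist": 0, "gripper": 91.5}, {"translation": [0, 0, -0.6], "twist": 0, "gripper": 91.5}, {"translation": [0, 0, -1.2], "twist": 0, "gripper": 91.5}, {"translation": [0, 0, -2.2], "twist": 0, "gripper": 91.5}, {"translation": [0, 0, -3.6], "twist": 0, "gripper": 91.5}, {"translation": [0, 0, -5], "twist": 0, "gripper": 91.5}, {"translation": [0, 0, -5], "twist": 0, "gripper": 91.5}, {"translation": [0, 0, -5], "twist": 0, "gripper": 91.5}]' --grip_force 3

```text
t: 22.38
tcp_pos: [0.53, -0.2081, 0.2091]
eef_rot: [[-0.895, 0.446, 0.0], [0.446, 0.895, -0.0], [-0.0, 0.0, -1.0]]
wrist_force: [-1.6, 0.4, -0.1]
finger_gap: 0.0915
finger_force: 0.0
```

```bash
python3 go.py .530 -.209 .2 63.4; python3 look.py
python3 - <<'E'
from h import *
im=ctrl.get_image('wrist');s=ctrl.get_state();c=ctrl.calibration('wrist');T=c['T_tool_cam']
g=cv2.cvtColor(im,cv2.COLOR_BGR2HSV);m=((g[...,1]<45)&(g[...,2]>140)).astype('u1');m[290:]=0
k,l,st,ce=cv2.connectedComponentsWithStats(m)
for i in range(1,k):
    if st[i,4]>2000: 
        print(st[i],ce[i].round(), cv2.minAreaRect(np.argwhere(l==i)[:,::-1].astype('f4')))
        q=T[:3,:3]@np.array([(ce[i][0]-c['cx'])/c['fx'],(ce[i][1]-c['cy'])/c['fy'],1]);o=s['tcp_pos']+s['eef_rot']@T[:3,3];d=s['eef_rot']@q;print('world',o+d*(.05-o[2])/d[2])
E
```

```text
t 22.375 tcp [ 0.53   -0.2081  0.2091] yaw 63.53 tilt 0.03 F [-1.6  0.4 -0.1] gap 0.09145643705074176 0.0 q [-21.6  14.3  99.5  -0.   66.2 -85.1]
need [-0.01 -0.03  0.3 ] twist 0.03
wrist [([408.9, 99.9], 1235)]
lip rows [[70, 71, 72], [48, 49, 50, 82, 83, 84], [3, 52, 53, 67, 85]]
top [([180.1, 140.5], 756), ([168.2, 180.1], 226), ([403.4, 177.6], 78), ([181.9, 180.1], 222), ([172.3, 192.2], 119)]
scene [([329.1, 179.1], 136), ([341.9, 183.0], 41), ([247.9, 213.2], 135), ([349.8, 212.5], 52), ([366.6, 216.8], 65), ([353.2, 241.3], 114)]
[  54    0   95   93 4612] [105.  40.] ((92.35834503173828, 32.907257080078125), (85.0457763671875, 98.72045135498047), 19.179006576538086)
world [ 0.33782712 -0.28333505  0.05      ]
[ 216  107   85  129 9129] [258. 171.] ((258.0, 171.0), (128.0, 84.0), 90.0)
world [ 0.52475311 -0.20518381  0.05      ]
```

The tray stands alone at about (0.525, -0.205), within 5 mm of the pad's middle, and five balls are in the hopper.

```bash
python3 -c "
from bench import ctrl
print(ctrl.finish_job())"
```

```text
the job is handed in; nothing more can be done
None
```

The job is handed in, with no verdict returned: the top camera's colour blobs (2+2+1) put all five balls in the hopper, and the empty tray stands flat and released on the cork pad, about 5 mm from its middle by the last wrist image.

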